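Show the oxygen sensor's membrane to the inspection camera

ROBOT

A 6-joint arm with a two-finger parallel gripper is mounted at the origin on the work surface. World frame = base frame: x ahead of the robot, y to its left, z up, the work surface at z = 0. Lengths are in mm, angles in rad, forces in N, time in s.
With the tool pointing down it reaches from about 350 to 975 mm from the base axis. Payload 7.1 kg.
Tool frame: the origin (TCP) lies at the very end of the fingers, on their centre line; the grasp point (between the pads) lies 19 mm behind it; y points along the fingers, x is the direction in which the jaws open and shut, and the axes are right-handed (so a half turn about y gives the same grasp; the last joint's range is limited). The gripper opens to 88 mm and grips with 3 to 60 N. Pads are 20 mm wide; open, the fingers measure 115 mm over their backs; the gripper's body (75 mm by 178 mm) begins 61 mm behind the grasp point.
Start: joints at [1.252, 0.423, 1.63, -0, 1.089, -0.019], TCP at [184.549, 597.115, 198.175] pointing down, gripper open.
Joint ranges: [-3, 3], [-0.9, 2.11], [0.09, 2.58], [-1.31, 4.45], [0.11, 2.69], [-2.54, 2.54]. Speed limits (rad/s): [2.39, 2.39, 3.01, 3.14, 3.14, 3.14].

INTERFACE

Orientations are given as a rotation vector (axis times angle).
In Python, from workcell import ctrl gives the robot as it stands. The module is installed in compiled form; this text tells all that it offers.
- The arm moves only by the tool carry_out, never from a script. Its arguments are lists of equal length, an entry for each row: "delta_pos": the shift along the tool's x, y, z in cm, a list of three; "rotation": the turn, a rotation vector about the tool's x, y, z in rad, a list of three. In form: {"delta_pos": [[dx, dy, dz], ...], "rotation": [[wx, wy, wz], ...]}. A call has 1 to 12 rows; each row is the pose to reach, as a shift and turn from the pose commanded when the call began, along the tool's axes at that moment; what a row does not reach only later rows make up. A row lasts 1/12 s, in which the tool goes at most 41.7 mm and 7.16 degrees, less where a joint would pass 70% of its speed; a pose out of reach is approached as far as the arm can. A call with a gripper value outside its range is refused whole. "hand" is the closure in counts, from 0 (fully open) to 255 (shut), set as the call begins (left out, the last holds). The fingers move at their own pace and stop on an object; the grip force is fixed at half the most. Time passes only in rows, so rows that repeat a pose let the fingers close. It gives the time, the measured TCP pose, the force and the opening at its end, in the units of the state.
- ctrl.get_obs(): the state, without advancing time (a new reading comes with each control period).
- ctrl.get_image(name): name is "scene" or "top"; returns the picture (400x640x3 uint8, red, green, blue); there is no depth.
- ctrl.camera_info(name): a dict with "fov_y" (degrees; the focal length in pixels is half the picture's height over the tangent of half this angle, whatever the lens; pixels are square), "cx", "cy" (the principal point, pixels), "R" (3x3) and "t" (3): a world point X has camera coordinates R X + t. Camera axes: x right, y down, z forward; pixel columns grow to the right and rows downward; lengths in mm; the calibration is good to about 2 mm. A picture is of the moment at which its call begins. camera_info takes no time and is no camera call.
- ctrl.close_job(): hands the job in, once; it reports no verdict.
The state is a dict: "t": time; "qpos": joint angles; "qvel": joint speeds; "joint_torque": joint torques, N m; "ee_pos": TCP position; "orientation": TCP orientation; "ft_force": force on the tool from outside, world axes, zero at the start; "moment": the same for the moment, N m; "width": finger opening in mm.
Only numpy, scipy, OpenCV 4.12 (cv2) and the standard library are available. Lean on these libraries where they do the work, as an engineer would, in place of code of your own. Each camera call takes 0.05 s, during which the arm holds its last target.

TASK

Turn the coupling ring of the oxygen sensor (the one with the blue head) counter-clockwise to its open stop, draw the sensor straight up out of the flow cell, and hold its membrane face in front of the inspection camera: centred on the lens, square to it, 40 mm from the glass. Do not touch the camera with the sensor, leave the yellow pH sensor locked in its port and everything else where it stands. Finish with the sensor held still in the gripper before the lens; do not put it down or let go.

Things in the scene. Friction and masses are not known exactly. Their poses are not given: they have to be found in the camera images.
- oxy_tip (a point): oxygen sensor (BLUE head): centre of its round white membrane face (11.6 mm diameter), its lowest point while in the cell; z runs from the face up the sensor to the head. From the face up: round 12 mm steel shaft to 86 mm; collar 22 mm diameter with two ears 33 mm across, 86 to 90 mm; round blue head 22 mm diameter, 90 to 142 mm. 0.09 to 0.14 kg. Starts in either port
- oxy_center (a point): the same oxygen sensor: point on its axis half-way up, 71 mm above the face; same axes
- oxy: the oxygen sensor as a whole; origin at the centre of its membrane face, z up to the head
- ph_center (a point): pH sensor (YELLOW head) in the other port, same shape and size; point on its axis half-way up. It stays there, locked
- flow_cell: twin flow cell, bolted down: clear block 60 x 180 mm, top 100 mm above the bench, foot 90 x 200 mm; origin under its centre, on the bench. Ports at y = -55 mm (right) and +55 mm (left) in its frame: 16 mm bores. A seated sensor stands upright, keyed by its ears, face 22 mm and head top 164 mm above the bench; once its ring is open it lifts straight out
- ring_right_grip (a point): centre of the right port's coupling ring (cell y = -55 mm), half-way up it. Round knurled aluminium, 48 mm outer diameter, 103 to 123 mm above the bench; the sensor's head stands up through it with a free gap of 8 mm. Orange mark on it: at the red dot when locked, near the green dot when open
- ring_left_grip (a point): the same for the left port (cell y = +55 mm)
- ring_right (a joint): turn of the right coupling ring, rad: 0 locked, 1.5 open stop, grows counter-clockwise seen from above; stays where left, friction 0.06 N m. Below about 1.05 its lips hold the sensor down
- ring_left (a joint): the same for the left coupling ring
- cam_stand: stand of the inspection camera, bolted down, with the camera: plate 110 x 110 x 12 mm centred at x = 30 mm in its frame, post 121 mm high at x = 30, y = 42 mm, clamp knob out to y = 67 mm. Origin on the bench below the lens; the lens looks up to its -x side, roughly to the robot
- cam_lens (a point): centre of the inspection camera's front glass, 120 mm above the bench; white and black tube 37 mm diameter, 106 mm long, ring of white lights round the lens. z is the optical axis out of the lens, 40 degrees off vertical, leaning to the stand's -x; y is level. In focus 40 mm out along z
- slide_box: open black microscope-slide box with its lid folded back, 211 x 195 mm, 34 mm high; origin under the middle of the box half. Bystander.
- tip_box: blue pipette-tip box with pale lid, 84 x 124 x 67 mm; origin under its centre. Bystander.
- buffer: white plastic bottle with blue cap, 60 mm diameter, 105 mm high; origin under its centre. Bystander.
- amber: amber glass bottle with black cap, 52 mm diameter, 95 mm high; origin under its centre. Bystander.
- beaker: glass beaker, 72 mm diameter, 85 mm high; origin under its centre. Bystander.
- dishes: stack of three closed petri dishes, 60 mm diameter, 44 mm high; origin under its centre. Bystander.
- tube_rack: orange rack with capped tubes, 60 x 180 mm, 100 mm high over the caps; origin under its centre. Bystander.
There are look-alikes about, which are no part of the job. Leave any brown or purple look-alike of the cam_stand alone.

How it is judged (in metres and radians):
On the way, in this order (a step that is already met when the one before it is completed fails the run):
1. the coupling ring of the oxygen sensor is turned open (beyond 1.2 rad) with the sensor still seated (distance of oxy_tip from where it was at the start of the episode below 0.006 m and ((horizontal distance between oxy_center and ring_right_grip below 0.02 m and value of joint ring_right above 1.2 rad) or (horizontal distance between oxy_center and ring_left_grip below 0.02 m and value of joint ring_left above 1.2 rad))), for 0.1 s.
2. the sensor is drawn up out of the cell, its face above the ring, in the gripper (height (world z) of oxy_tip above 0.125 m and contact force between oxy and the fingers above 1 N), for 0.1 s.
At the end, for the whole second after the job is handed in: Oxygen sensor held still, clear of cell and camera, face to the lens: 40 +-10 mm from the glass, within 8 mm of the optical axis crosswise, axes within 0.17 rad; pH sensor within 6 mm in its port, its ring below 0.5 rad; bystanders within 30 mm of their start (x of oxy_tip in the frame of cam_lens between -0.008 and 0.008 m and y of oxy_tip in the frame of cam_lens between -0.008 and 0.008 m and z of oxy_tip in the frame of cam_lens between 0.03 and 0.05 m and angle between the z axis of oxy and the z axis of cam_lens, either way round below 0.17 rad and z of oxy_center in the frame of cam_lens above 0.09 m and contact force between oxy and the fingers above 1 N and contact force between oxy and flow_cell below 0.05 N and contact force between oxy and cam_stand below 0.05 N and linear speed of oxy below 0.02 m/s and angular speed of oxy below 0.15 rad/s and distance of ph_center from where it was at the start of the episode below 0.006 m and (horizontal distance between ph_center and ring_right_grip above 0.02 m or value of joint ring_right below 0.5 rad) and (horizontal distance between ph_center and ring_left_grip above 0.02 m or value of joint ring_left below 0.5 rad) and distance of each of slide_box, tip_box, buffer, amber, beaker, dishes, tube_rack from where it was at the start of the episode below 0.03 m); the arm keeps its last pose, push and grip.
It fails at once if the sensor touches the camera or its stand (contact force between oxy and cam_stand above 1 N).
It fails at once if the pH sensor is shifted by more than 10 mm (distance of ph_center from where it was at the start of the episode above 0.01 m).
It fails at once if the pH sensor's ring is turned beyond 0.5 rad ((horizontal distance between ph_center and ring_right_grip below 0.02 m and value of joint ring_right above 0.5 rad) or (horizontal distance between ph_center and ring_left_grip below 0.02 m and value of joint ring_left above 0.5 rad)).
It fails at once if a bystander is shoved more than 30 mm (distance of any of slide_box, tip_box, buffer, amber, beaker, dishes, tube_rack from where it was at the start of the episode above 0.03 m).
It also fails if it takes over 42 s, if anything falls off the work surface, if the arm or the gripper's body presses on something with over 40 N, if the wrist force passes 120 N, or if a joint passes its speed limit or range.

## Working session

There is one attempt and no reset: what is moved stays moved. The work goes in short steps, Python scripts to look and compute and a tool call to move; the robot and the scene stay as the last step left them, time stands still between calls to the robot, and variables do not carry over. Pictures are saved under pics/ and viewed, and the job is handed in when it is done.

Besides the shell and the picture viewer there is one more tool, called after "Call:" as name(argument=value, ...), one argument or row to a line, values as JSON. carry_out: Moves the arm, as the interface text tells. Its arguments: {"type":"object","properties":{"delta_pos":{"type":"array","items":{"type":"array","items":{"type":"number"}}},"rotation":{"type":"array","items":{"type":"array","items":{"type":"number"}}},"hand":{"type":"number"}},"required":["delta_pos","rotation"]}

```bash
mkdir -p pics; python3 - <<'E'
from workcell import ctrl
import cv2, numpy as np
print(ctrl.get_obs())
for n in ["scene","top"]:
    im=ctrl.get_image(n); cv2.imwrite(f"pics/{n}0.png",im[:,:,::-1]); np.save(f"{n}0.npy",im); print(n,ctrl.camera_info(n))
E
```

```text
{'t': 0.0, 'qpos': array([ 1.25200100e+00,  4.23835102e-01,  1.63066958e+00,  4.54748860e-06,
        1.08860863e+00, -1.89970889e-02]), 'qvel': array([ 6.56354765e-04, -5.54614155e-04, -1.17882328e-04, -5.94276120e-04,
       -1.04864640e-03, -4.24499646e-05]), 'joint_torque': array([ 1.16227246e-03, -5.44638097e+01, -2.73658293e+01,  6.44092332e-02,
        2.29505904e-02, -1.39464432e-04]), 'ee_pos': array([184.36815525, 596.57389304, 197.41333564]), 'orientation': array([-1.3371388 , -0.98466423,  0.98672843]), 'ft_force': array([-0.07819156,  0.19095439, -0.49251455]), 'moment': array([-0.01135724, -0.02467183,  0.00272903]), 'width': 87.54215675756033}
scene {'fov_y': 45.090335242400556, 'cx': 321.44952670650815, 'cy': 201.92301239716858, 'R': array([[-0.52593339,  0.85044954,  0.01138624],
       [ 0.65159481,  0.41148998, -0.63725992],
       [-0.54664273, -0.32773706, -0.77056482]]), 't': array([ 306.52708729, -295.36666335, 1830.4965863 ])}
top {'fov_y': 53.78660912239228, 'cx': 319.1001824999615, 'cy': 198.43356711515898, 'R': array([[-0.02477432, -0.99952956, -0.01808012],
       [-0.98630046,  0.02738889, -0.16266913],
       [ 0.1630878 ,  0.01380242, -0.98651501]]), 't': array([ -15.29204116,  581.93388589, 1254.79271372])}
```

View pics/scene0.png

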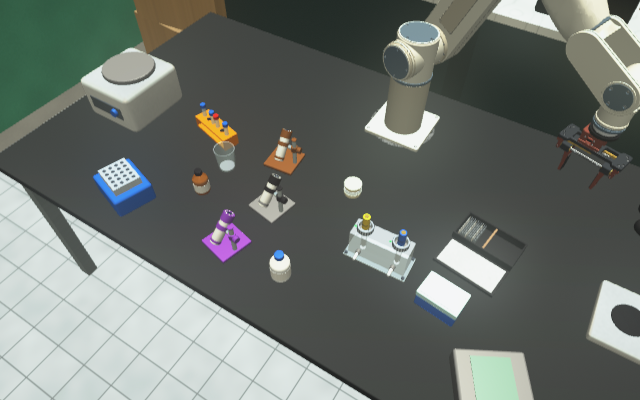

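View pics/top0.png

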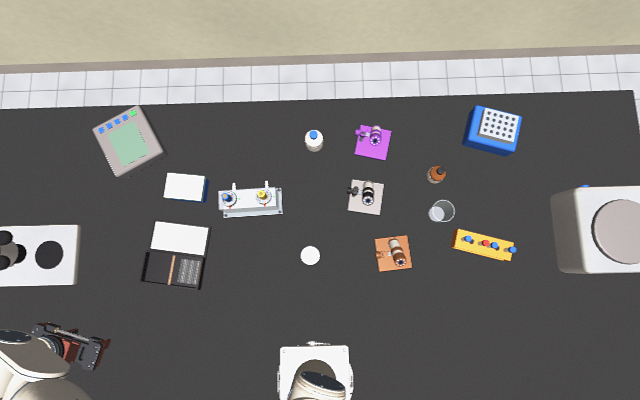

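The scene picture shows the blue-headed sensor at (402,240) and the yellow one at (367,222). The grey-plate camera is at (272,197), with a brown look-alike at (285,150) and a purple one at (227,232). 

In the top picture these are blue (229,197), yellow (263,195), grey camera (366,195), purple (373,142) and brown (393,253). Other blue things are the buffer cap (313,134) and tip box (185,187). I choose the blue head at top (229,197) and the grey-plate white/black camera, and check both in a crop.

```bash
python3 - <<'E'
import cv2, numpy as np
t=np.load("top0.npy")[:,:,::-1]; s=np.load("scene0.npy")[:,:,::-1]
f=lambda im,x,y,w,h,k:cv2.resize(im[y:y+h,x:x+w],None,fx=k,fy=k,interpolation=cv2.INTER_CUBIC)
a=f(t,210,170,80,60,5);b=f(t,335,170,60,60,5)
c=f(s,335,200,80,60,5);d=f(s,240,165,60,60,5)
cv2.imwrite("pics/crops.png",np.vstack([np.hstack([a,b]),np.hstack([c,d])]))
E
```

```text
(no output)
```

View pics/crops.png

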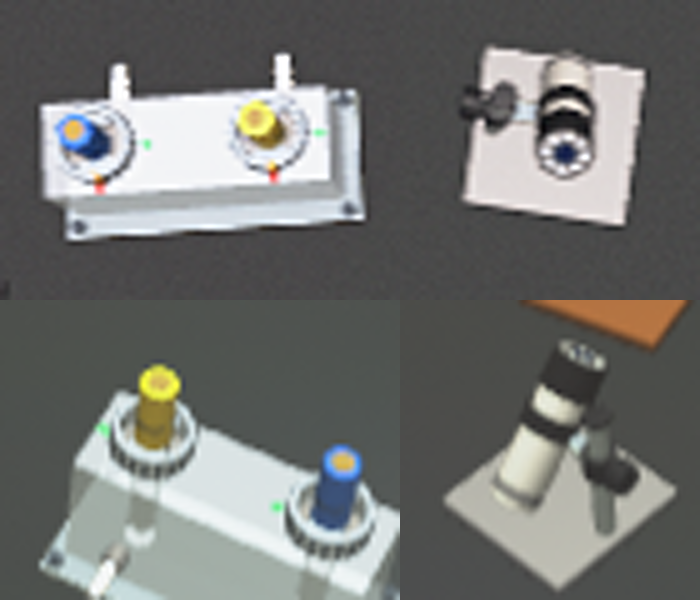

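The crops confirm the choice: blue-headed sensor in the port with the ring's orange mark at the red dot (locked), and the grey plate with the white/black tube, with its blue lens glass visible. Next I measure by masks.

```bash
cat > h.py <<'E'
import numpy as np, cv2
from scipy.optimize import least_squares
CI={'scene': dict(fov=45.090335242400556,cx=321.44952670650815,cy=201.92301239716858,R=np.array([[-0.52593339,0.85044954,0.01138624],[0.65159481,0.41148998,-0.63725992],[-0.54664273,-0.32773706,-0.77056482]]),t=np.array([306.52708729,-295.36666335,1830.4965863])),
'top':dict(fov=53.78660912239228,cx=319.1001824999615,cy=198.43356711515898,R=np.array([[-0.02477432,-0.99952956,-0.01808012],[-0.98630046,0.02738889,-0.16266913],[0.1630878,0.01380242,-0.98651501]]),t=np.array([-15.29204116,581.93388589,1254.79271372]))}
def ray(n,u,v):
    c=CI[n]; f=200/np.tan(np.radians(c['fov']/2))
    d=c['R'].T@np.array([(u-c['cx'])/f,(v-c['cy'])/f,1.]); o=-c['R'].T@c['t']; return o,d/np.linalg.norm(d)
def plane(n,u,v,z):
    o,d=ray(n,u,v); return o+d*(z-o[2])/d[2]
def tri(a,b):
    o1,d1=ray('top',*a);o2,d2=ray('scene',*b)
    A=np.stack([d1,-d2],1); s=np.linalg.lstsq(A,o2-o1,rcond=None)[0]
    p,q=o1+s[0]*d1,o2+s[1]*d2; return (p+q)/2,np.linalg.norm(p-q)
def proj(n,X):
    c=CI[n]; f=200/np.tan(np.radians(c['fov']/2)); p=c['R']@np.asarray(X,float)+c['t']; return np.array([c['cx']+f*p[0]/p[2],c['cy']+f*p[1]/p[2]])
E
python3 - <<'E'
from h import *
T=np.load("top0.npy");S=np.load("scene0.npy")
def blobs(im,box,lo,hi,name,mn=2):
    x,y,w,h=box; c=im[y:y+h,x:x+w]; k=8
    c=cv2.resize(c,None,fx=k,fy=k,interpolation=cv2.INTER_CUBIC)
    m=cv2.inRange(cv2.cvtColor(c,cv2.COLOR_RGB2HSV),lo,hi)
    n,l,st,ce=cv2.connectedComponentsWithStats(m)
    for i in range(1,n):
        if st[i,4]>=mn*k*k: print(name,"px",(ce[i]+.5)/k-.5+[x,y],"area",st[i,4]/k/k, "bbox",st[i,:4]/k+[x,y,0,0])
for n,im,bb,yb,lb in(("top",T,(212,180,40,40),(248,180,40,40),(355,190,25,22)),("scene",S,(385,222,40,45),(350,208,40,40),(262,165,30,20))):
    blobs(im,bb,(100,120,60),(125,255,255),n+" blue")
    blobs(im,bb,(5,60,140),(25,220,255),n+" tan")
    blobs(im,yb,(20,120,60),(32,255,255),n+" yellow")
    for q in(bb,yb):
        blobs(im,q,(50,100,60),(80,255,255),n+" green",.5)
        blobs(im,q,(0,130,100),(6,255,255),n+" red",.5)
    blobs(im,lb,(100,90,30),(130,255,255),n+" lens",1)
    x,y,w,h=lb
# plate
for n,im,b in(("top",T,(342,172,50,48)),("scene",S,(245,170,55,55))):
    x,y,w,h=b;c=im[y:y+h,x:x+w];
    m=(cv2.inRange(cv2.cvtColor(c,cv2.COLOR_RGB2HSV),(0,0,110),(179,60,255)))
    cs,_=cv2.findContours(m,cv2.RETR_EXTERNAL,cv2.CHAIN_APPROX_NONE);cc=max(cs,key=cv2.contourArea)
    ap=cv2.approxPolyDP(cv2.convexHull(cc),3,True)[:,0]+[x,y]; print(n,ap.tolist(),cv2.minAreaRect(cc))
    for p in ap: print(plane(n,*p,12).round(1))
E
```

```text
top blue px [227.02982365 197.5908195 ] area 37.65625 bbox [222.125 193.      9.375   8.625]
top tan px [224.16859244 195.4782563 ] area 9.296875 bbox [223.    194.125   3.375   3.75 ]
top tan px [229.06809701 205.43003731] area 3.140625 bbox [228.75  204.75    2.125   2.25 ]
top yellow px [261.77876506 194.50858434] area 45.390625 bbox [258.    190.5     8.5     8.875]
top green px [238.9502551 198.3380102] area 0.765625 bbox [239.    198.25    0.875   1.125]
top red px [229.46373457 206.71373457] area 1.265625 bbox [229.25  206.5     1.625   1.375]
top green px [273.29861111 196.04513889] area 0.5625 bbox [273.25  196.25    1.125   0.625]
top red px [264.1559466  204.59162621] area 1.609375 bbox [264.    204.375   1.375   1.625]
top lens px [367.52620275 200.27083333] area 9.09375 bbox [366.25  199.125   3.625   3.25 ]
scene blue px [401.97831927 236.76249422] area 67.609375 bbox [397.75  228.875   9.625  16.75 ]
scene tan px [403.22951331 231.95226705] area 9.390625 bbox [401.75  230.875   4.      3.125]
scene yellow px [365.84636025 220.67934068] area 107.0 bbox [362.25  213.      8.875  16.75 ]
scene green px [389.98958333 240.93645833] area 1.875 bbox [389.625 240.75    1.75    1.375]
scene green px [355.3875     225.36653226] area 2.421875 bbox [354.75  225.      2.125   1.875]
top [[352, 179], [383, 184], [379, 214], [347, 209]] ((23.469999313354492, 24.21000099182129), (32.951175689697266, 32.809757232666016), 8.13010311126709)
[ 651.4 -144.1   12. ]
[ 630.9 -248.8   12. ]
[ 528.6 -230.1   12. ]
[ 548.5 -123.3   12. ]
scene [[264, 190], [276, 190], [294, 204], [270, 222], [249, 205]] ((26.686790466308594, 33.703773498535156), (30.591894149780273, 35.19911193847656), 47.48955154418945)
[ 556.2 -240.4   12. ]
[ 535.  -206.8   12. ]
[ 553.1 -123.    12. ]
[ 653.9 -146.    12. ]
[ 634.  -243.4   12. ]
```

```bash
python3 - <<'E'
from h import *
np.set_printoptions(precision=1,suppress=True)
print("blue top",tri((224.17,195.48),(403.23,231.95)),plane('top',224.17,195.48,164),plane('scene',403.23,231.95,164))
print("green blue", tri((238.95,198.34),(389.99,240.94)),"green yel",tri((273.3,196.05),(355.39,225.37)))
print("red", plane('top',229.46,206.71,100),plane('top',264.16,204.59,100))
print("green", plane('top',238.95,198.34,100),plane('top',273.3,196.05,100), plane('scene',389.99,240.94,100),plane('scene',355.39,225.37,100))
print("lens",tri((367.53,200.27),(276.6,176)),plane('top',367.53,200.27,120),plane('scene',276.6,176,120))
T=np.load("top0.npy");S=np.load("scene0.npy")
# yellow top disc tan
k=8
for n,im,b in(("top",T,(255,187,12,12)),("scene",S,(360,210,14,12)),("scene",S,(262,165,30,20)),):
    x,y,w,h=b;c=cv2.resize(im[y:y+h,x:x+w],None,fx=k*4,fy=k*4,interpolation=cv2.INTER_CUBIC)
    cv2.imwrite(f"pics/z_{n}{x}.png",c[:,:,::-1])
# cell front face top edge + foot
from workcell import ctrl
E
```

```text
blue top (array([578.6, 254.6, 165. ]), np.float64(1.351557872602893)) [579.1 254.2 164. ] [577.5 255.  164. ]
green blue (array([579.7, 223.9, 100.6]), np.float64(1.2523211942279613)) green yel (array([584. , 114.4, 100.9]), np.float64(1.0753235139620108))
red [554.  253.4 100. ] [557.7 143.2 100. ]
green [580.  223.5 100. ] [584.4 114.  100. ] [578.9 224.3 100. ] [583.1 114.6 100. ]
lens (array([ 559.2, -181.1,  117.7]), np.float64(2.366444330706213)) [ 559.4 -181.9  120. ] [ 560.4 -178.6  120. ]
```

View pics/z_scene262.png

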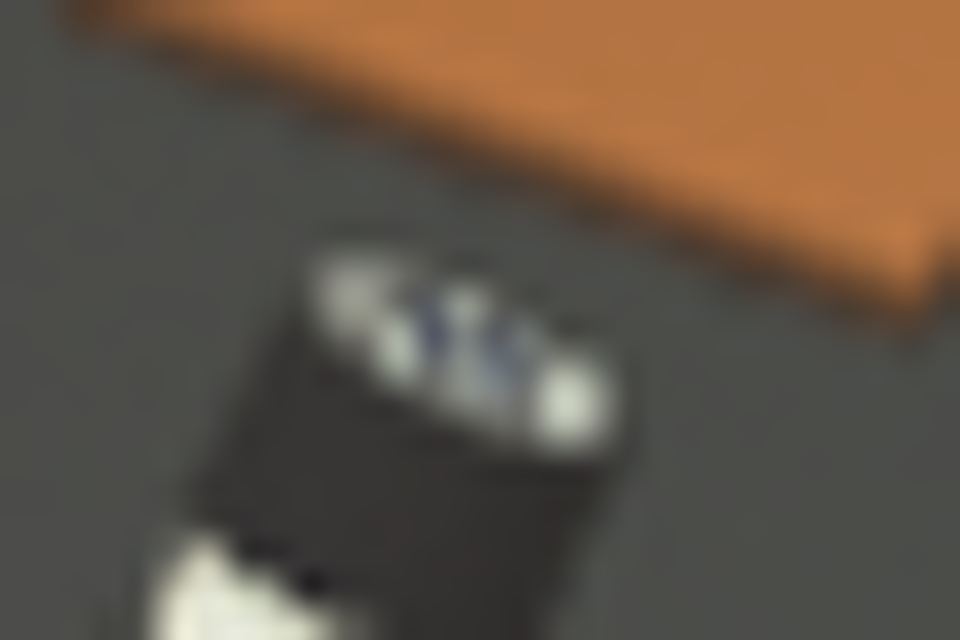

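```bash
python3 - <<'E'
from h import *
T=np.load("top0.npy");S=np.load("scene0.npy")
def draw(n,im,b,k,X,Y):
    x,y,w,h=b;c=cv2.resize(im[y:y+h,x:x+w],None,fx=k,fy=k,interpolation=cv2.INTER_CUBIC)[:,:,::-1].copy()
    for r,z,col in((24,123,(0,0,255)),(24,103,(0,255,255)),(11,164,(255,0,255))):
        p=np.array([(proj(n,(X+r*np.cos(a),Y+r*np.sin(a),z))-[x,y]+.5)*k for a in np.linspace(0,6.28,60)]).astype(int)
        cv2.polylines(c,[p],True,col,1)
    return c
a=draw("top",T,(212,183,40,30),12,578.5,254.5);b=draw("scene",S,(382,222,40,38),8,578.5,254.5)
cv2.imwrite("pics/ring1.png",np.vstack([a,np.pad(b,((0,0),(0,160),(0,0)))])[:600])
E
```

```text
(no output)
```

View pics/ring1.png

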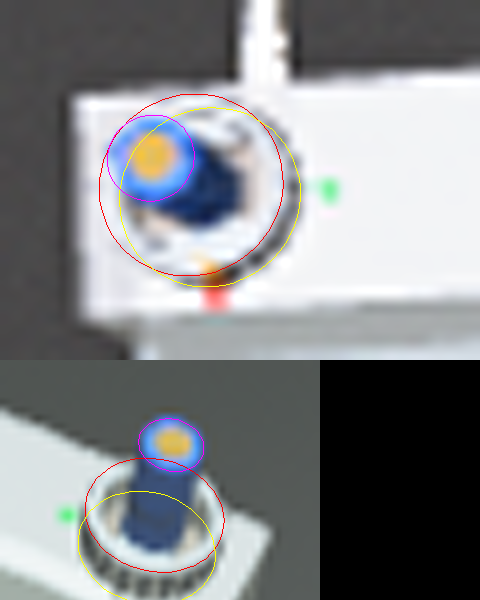

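```bash
python3 - <<'E'
from h import *
from scipy.spatial.transform import Rotation as R
print(R.from_rotvec([-1.3371388 , -0.98466423,  0.98672843]).as_matrix().round(3))
M=R.from_rotvec([-1.3371388 , -0.98466423,  0.98672843]).as_matrix()
print(M.T@(np.array([578.5,254,215])-[184.55,597.1,198.2]))
E
```

```text
[[ 0.295 -0.    -0.955]
 [ 0.955 -0.001  0.295]
 [-0.002 -1.     0.   ]]
[-211.47645093  -16.49423095 -477.70503822]
```

Call:
carry_out(
  delta_pos=[
    [-21.1,-3.2,-47.8],
    [-21.1,-3.2,-47.8],
    [-21.1,-3.2,-47.8],
    [-21.1,-3.2,-47.8],
    [-21.1,-3.2,-47.8],
    [-21.1,-3.2,-47.8],
    [-21.1,-3.2,-47.8],
    [-21.1,-3.2,-47.8],
    [-21.1,-3.2,-47.8],
    [-21.1,-3.2,-47.8],
    [-21.1,-3.2,-47.8],
    [-21.1,-3.2,-47.8],
  ],
  rotation=[
    [0,1.6,0],
    [0,1.6,0],
    [0,1.6,0],
    [0,1.6,0],
    [0,1.6,0],
    [0,1.6,0],
    [0,1.6,0],
    [0,1.6,0],
    [0,1.6,0],
    [0,1.6,0],
    [0,1.6,0],
    [0,1.6,0],
  ],
  hand=0,
)

```text
t: 1.1
ee_pos: [562.3, 267.9, 228.6]
orientation: [-1.563, 0.185, -0.184]
ft_force: [0.2, 1.7, 0.4]
width: 88.2
```

```bash
cat > st.py <<'E'
from h import *
from workcell import ctrl
from scipy.spatial.transform import Rotation as R
import json,sys
np.set_printoptions(precision=3,suppress=True)
def state():
    o=ctrl.get_obs(); M=R.from_rotvec(o['orientation']).as_matrix()
    print("t",round(o['t'],2),"q",o['qpos'],"p",o['ee_pos'],"w",round(o['width'],1),"F",o['ft_force'],"M",o['moment']);print(M)
    open("log.jsonl","a").write(json.dumps([list(o['qpos']),list(o['ee_pos']),list(o['orientation'])])+"\n")
    return o['ee_pos'],M
def delta(p,M,tp,TM=None):
    print("dpos cm",M.T@(np.array(tp)-p)/10, "rot", None if TM is None else R.from_matrix(M.T@TM).as_rotvec())
def down(psi): # tool x at azimuth psi, y down
    x=np.array([np.cos(psi),np.sin(psi),0]);y=np.array([0,0,-1.]);return np.stack([x,y,np.cross(x,y)],1)
E
python3 -c "
from st import *
p,M=state(); delta(p,M,(578.5,254,230),down(-.34))"
```

```text
t 1.1 q [0.426 0.389 1.608 0.    1.146 0.661] p [562.269 267.948 228.56 ] w 88.2 F [0.186 1.705 0.429] M [-0.084  0.049  0.017]
[[ 0.972 -0.001  0.233]
 [-0.233 -0.     0.972]
 [-0.001 -1.    -0.   ]]
dpos cm [ 1.904 -0.145 -0.978] rot [ 0.     0.105 -0.001]
```

Call:
carry_out(
  delta_pos=[
    [1.9,0,-1.0],
    [1.9,0,-1.0],
    [1.9,0,-1.0],
    [1.9,0,-1.0],
  ],
  rotation=[
    [0,0.105,0],
    [0,0.105,0],
    [0,0.105,0],
    [0,0.105,0],
  ],
)

```text
t: 1.43
ee_pos: [576.5, 255.9, 228.2]
orientation: [-1.555, 0.262, -0.26]
ft_force: [0.0, -0.8, -0.1]
width: 87.7
```

```bash
python3 -c "
from st import *
p,M=state(); delta(p,M,(578.5,254,105),down(-.34))
for n in ['top','scene']:
    im=ctrl.get_image(n); np.save(n+'1.npy',im)
    x,y,w,h=(190,150,110,90) if n=='top' else (340,170,110,90)
    cv2.imwrite(f'pics/{n}1.png',cv2.resize(im[y:y+h,x:x+w],None,fx=6,fy=6,interpolation=cv2.INTER_CUBIC)[:,:,::-1])
"
```

```text
t 1.43 q [0.399 0.401 1.589 0.    1.152 0.731] p [576.546 255.912 228.184] w 87.7 F [ 0.017 -0.837 -0.072] M [-0.057  0.135 -0.   ]
[[ 0.945 -0.001  0.326]
 [-0.326 -0.     0.945]
 [-0.001 -1.    -0.001]]
dpos cm [ 0.263 12.318 -0.109] rot [ 0.001  0.008 -0.001]
```

View pics/scene1.png

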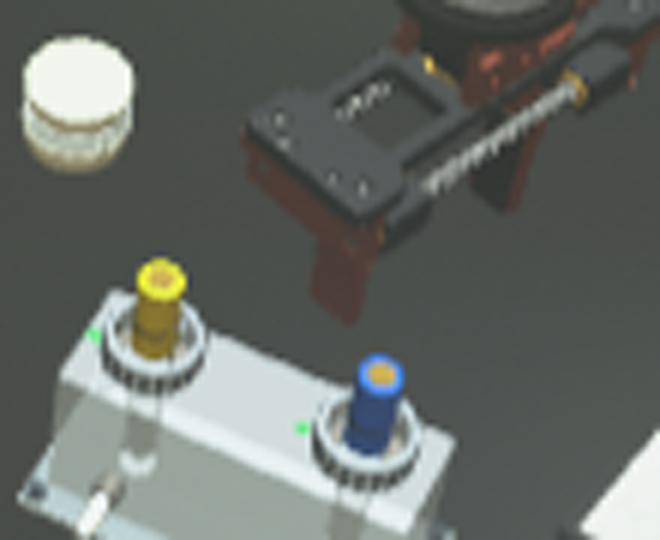

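View pics/top1.png

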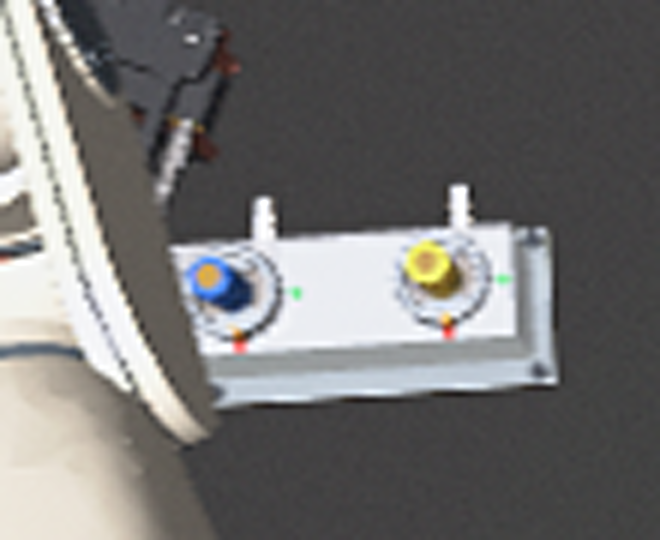

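```bash
python3 -c "
from st import *
for X in [(576.5,256,228),(576.5+50*.945,256-50*.326,228),(576.5-50*.945,256+50*.326,228),(576.5,256,310)]:
  print((proj('top',X)-[190,150])*6,(proj('scene',X)-[340,170])*6)
p,M=state()"
```

```text
[166.894 255.46 ] [403.481 284.358]
[202.425 157.604] [321.429 342.247]
[130.888 354.622] [482.899 228.328]
[116.568 222.586] [433.019 162.618]
t 1.53 q [0.4   0.401 1.589 0.    1.152 0.731] p [576.285 256.597 228.475] w 87.9 F [-0.114 -0.913  0.833] M [-0.045  0.157 -0.032]
[[ 0.946 -0.001  0.325]
 [-0.325 -0.     0.946]
 [-0.001 -1.    -0.   ]]
```

```bash
python3 -c "
from st import *
x=np.array([.945,-.326,0]);zz=np.array([.326,.945,0]);c=np.array([576.4,256.2,228.3])
for s in (1,-1):
  for a in (44,57.5):
    for b in (-10,10): print(s,a,b,(proj('scene',c+s*a*x+b*zz)-[340,170])*6,(proj('top',c+s*a*x+b*zz)-[190,150])*6)
"
```

```text
1 44 -10 [315.583 320.268] [217.161 175.464]
1 44 10 [348.615 349.489] [178.073 163.265]
1 57.5 -10 [293.064 336.039] [226.664 149.189]
1 57.5 10 [326.065 365.517] [187.634 137.042]
-1 44 -10 [457.599 220.81 ] [154.378 349.061]
-1 44 10 [490.784 248.435] [114.904 336.514]
-1 57.5 -10 [478.679 206.047] [144.615 376.054]
-1 57.5 10 [511.882 233.438] [105.082 363.452]
```

```bash
python3 -c "
from st import *
x=np.array([.945,-.326,0]);zz=np.array([.326,.945,0]);c=np.array([576.4,256.2,228.3])
out=[]
for n,b in (('scene',(380,170,60,65)),('top',(195,150,55,65))):
  im=np.load(n+'1.npy');X,Y,w,h=b;k=6
  C=cv2.resize(im[Y:Y+h,X:X+w],None,fx=k,fy=k,interpolation=cv2.INTER_CUBIC)[:,:,::-1].copy()
  C=cv2.convertScaleAbs(C,alpha=1.8,beta=20)
  for s in (1,-1):
    for z in (0,61):
      q=[(proj(n,c+s*a*x+bb*zz+[0,0,z])-[X,Y]+.5)*k for a,bb in ((44,-10),(44,10),(57.5,10),(57.5,-10))]
      cv2.polylines(C,[np.array(q).astype(int)],True,(0,255,0) if z==0 else (255,255,0),1)
  out.append(C)
cv2.imwrite('pics/grip1.png',np.hstack(out))
"
```

```text
(no output)
```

View pics/grip1.png

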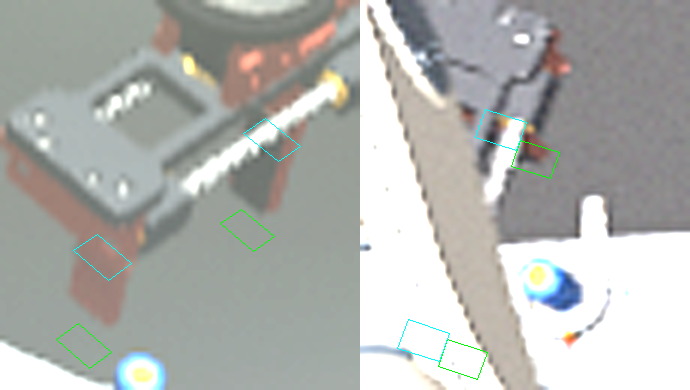

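Call:
carry_out(
  delta_pos=[
    [0.3,3,-0.15],
    [0.3,6,-0.15],
    [0.3,9,-0.15],
    [0.3,11.3,-0.15],
    [0.3,11.3,-0.15],
    [0.3,11.3,-0.15],
  ],
  rotation=[
    [0,0,0],
    [0,0,0],
    [0,0,0],
    [0,0,0],
    [0,0,0],
    [0,0,0],
  ],
)

```text
t: 2.03
ee_pos: [578.3, 253.9, 115.0]
orientation: [-1.556, 0.262, -0.259]
ft_force: [0.3, -0.5, -0.1]
width: 87.6
```

```bash
cat >> st.py <<'E'
def crop(n,box,name,k=8,al=1.5):
    im=ctrl.get_image(n); np.save(name+'.npy',im); X,Y,w,h=box
    C=cv2.resize(im[Y:Y+h,X:X+w],None,fx=k,fy=k,interpolation=cv2.INTER_CUBIC)[:,:,::-1]
    cv2.imwrite('pics/'+name+'.png',cv2.convertScaleAbs(C,alpha=al,beta=10))
E
python3 -c "
from st import *
p,M=state(); delta(p,M,(578.5,254,105),down(-.34))
crop('scene',(370,190,70,70),'scene2')
"
```

```text
t 2.03 q [0.395 0.533 1.667 0.    0.944 0.727] p [578.336 253.942 115.021] w 87.6 F [ 0.261 -0.475 -0.067] M [ 0.004  0.064 -0.   ]
[[ 0.945 -0.003  0.326]
 [-0.326 -0.001  0.945]
 [-0.002 -1.    -0.002]]
dpos cm [0.016 1.002 0.013] rot [ 0.002  0.008 -0.002]
```

View pics/scene2.png

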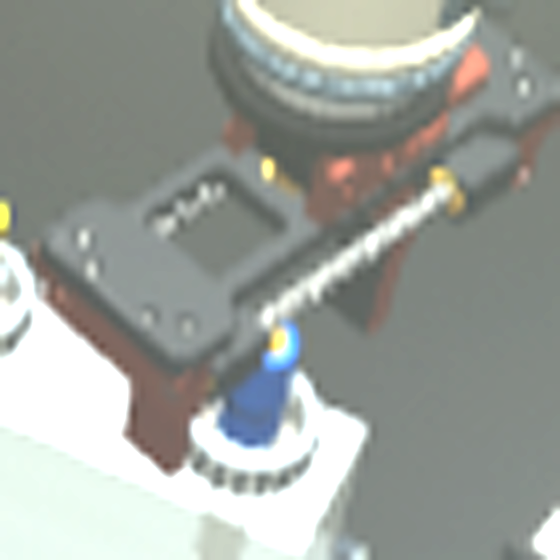

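```bash
python3 -c "
from st import *
x=np.array([.945,-.326,0]);zz=np.array([.326,.945,0])
for z in (115,125,135):
  c=np.array([578.3,254,z])
  for s,a,b in ((1,57.5,-10),(1,57.5,10),(1,44,10),(-1,57.5,-10),(-1,57.5,10),(-1,44,10)): print(z,s,a,b,(proj('scene',c+s*a*x+b*zz)-[370,190]+.5)*8)
"
```

```text
115 1 57.5 -10 [107.212 490.565]
115 1 57.5 10 [147.949 528.741]
115 1 44 10 [176.245 507.952]
115 -1 57.5 -10 [340.63  321.416]
115 -1 57.5 10 [381.63  357.058]
115 -1 44 10 [355.04  376.594]
125 1 57.5 -10 [110.424 474.194]
125 1 57.5 10 [151.425 512.473]
125 1 44 10 [179.873 491.63 ]
125 -1 57.5 -10 [345.051 304.655]
125 -1 57.5 10 [386.316 340.378]
125 -1 44 10 [359.592 359.957]
135 1 57.5 -10 [113.674 457.63 ]
135 1 57.5 10 [154.942 496.011]
135 1 44 10 [183.543 475.115]
135 -1 57.5 -10 [349.521 287.703]
135 -1 57.5 10 [391.055 323.508]
135 -1 44 10 [364.197 343.13 ]
```

The scene crop shows the near finger end at crop (150,455), about 20 mm higher than the reported TCP. I raise, close to about 50 mm and check whether the tip position changes with opening.

Call:
carry_out(
  delta_pos=[
    [0,-3,0],
    [0,-6,0],
    [0,-8.5,0],
    [0,-8.5,0],
    [0,-8.5,0],
    [0,-8.5,0],
    [0,-8.5,0],
    [0,-8.5,0],
    [0,-8.5,0],
    [0,-8.5,0],
  ],
  rotation=[
    [0,0,0],
    [0,0,0],
    [0,0,0],
    [0,0,0],
    [0,0,0],
    [0,0,0],
    [0,0,0],
    [0,0,0],
    [0,0,0],
    [0,0,0],
  ],
  hand=105,
)

```text
t: 2.92
ee_pos: [579.4, 253.1, 199.9]
orientation: [-1.556, 0.263, -0.261]
ft_force: [0.0, 0.3, -0.5]
width: 51.8
```

```bash
python3 -c "
from st import *
p,M=state()
crop('scene',(370,170,70,70),'scene3')
x=M[:,0];zz=M[:,2]
w=ctrl.get_obs()['width']/2
for z in (0,10,20):
  c=p+[0,0,z]
  for s,a,b in ((1,w,-10),(1,w,10),(1,w+13.5,-10),(1,w+13.5,10),(-1,w,10),(-1,w+13.5,10)): print(z,s,a,b,(proj('scene',c+s*a*x+b*zz)-[370,170]+.5)*8)
"
```

```text
t 2.92 q [ 0.393  0.433  1.61  -0.     1.1    0.727] p [579.435 253.136 199.907] w 51.8 F [ 0.023  0.267 -0.464] M [-0.05   0.035  0.001]
[[ 0.945 -0.001  0.328]
 [-0.328 -0.001  0.945]
 [-0.001 -1.    -0.001]]
0 1 25.76873547088124 -10 [200.913 457.489]
0 1 25.76873547088124 10 [244.008 495.87 ]
0 1 39.26873547088124 -10 [171.573 478.143]
0 1 39.26873547088124 10 [214.629 516.852]
0 -1 25.76873547088124 10 [353.843 417.425]
0 -1 39.26873547088124 10 [382.021 397.3  ]
10 1 25.76873547088124 -10 [204.831 439.257]
10 1 25.76873547088124 10 [248.221 477.732]
10 1 39.26873547088124 -10 [175.328 459.957]
10 1 39.26873547088124 10 [218.679 498.764]
10 -1 25.76873547088124 10 [358.65  399.112]
10 -1 39.26873547088124 10 [386.977 378.945]
20 1 25.76873547088124 -10 [208.796 420.801]
20 1 25.76873547088124 10 [252.485 459.369]
20 1 39.26873547088124 -10 [179.129 441.548]
20 1 39.26873547088124 10 [222.779 480.45 ]
20 -1 25.76873547088124 10 [363.516 380.576]
20 -1 39.26873547088124 10 [391.993 360.367]
```

View pics/scene3.png

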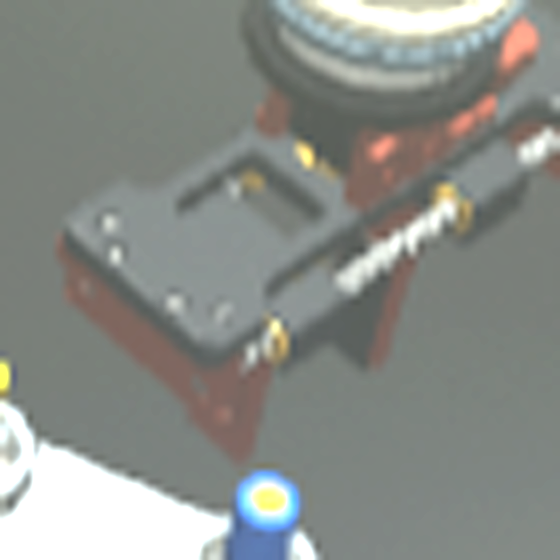

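Call:
carry_out(
  delta_pos=[
    [-0.1,0,0.1],
    [-0.1,0,0.1],
    [-0.1,0,0.1],
    [-0.1,0,0.1],
    [-0.1,0,0.1],
    [-0.1,3,0.1],
    [-0.1,5.5,0.1],
    [-0.1,7,0.1],
    [-0.1,8,0.1],
    [-0.1,9,0.1],
    [-0.1,9.4,0.1],
    [-0.1,9.4,0.1],
  ],
  rotation=[
    [0,0,0],
    [0,0,0],
    [0,0,0],
    [0,0,0],
    [0,0,0],
    [0,0,0],
    [0,0,0],
    [0,0,0],
    [0,0,0],
    [0,0,0],
    [0,0,0],
    [0,0,0],
  ],
  hand=0,
)

```text
t: 3.97
ee_pos: [579.0, 254.5, 106.2]
orientation: [-1.555, 0.263, -0.262]
ft_force: [-0.5, 0.2, 0.6]
width: 87.8
```

```bash
python3 -c "
from st import *
p,M=state(); delta(p,M,(578.5,254,105),down(-.34))
crop('scene',(370,190,70,70),'scene4')
"
```

```text
t 3.97 q [ 0.395  0.545  1.671 -0.     0.926  0.729] p [579.017 254.494 106.194] w 87.8 F [-0.464  0.224  0.553] M [-0.09   0.033 -0.011]
[[ 0.945 -0.001  0.328]
 [-0.328 -0.     0.945]
 [-0.001 -1.    -0.001]]
dpos cm [-0.033  0.119 -0.064] rot [ 0.001  0.006 -0.001]
```

View pics/scene4.png

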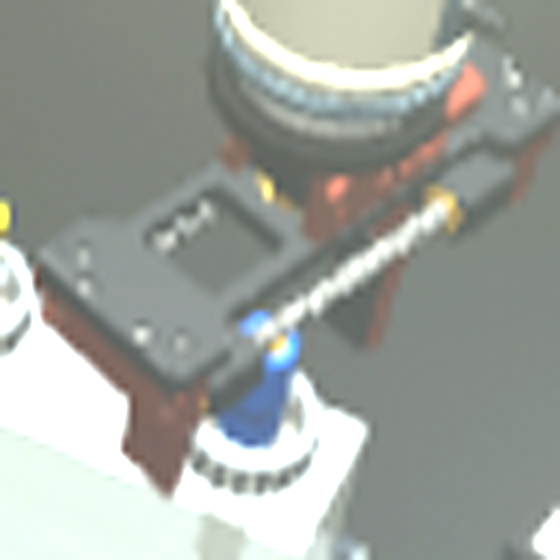

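Call:
carry_out(
  delta_pos=[
    [0,0.1,0],
    [0,0.1,0],
    [0,0.1,0],
    [0,0.1,0],
    [0,0.1,0],
    [0,0.1,0],
  ],
  rotation=[
    [0,0,0],
    [0,0,0],
    [0,0,0],
    [0,0,0],
    [0,0,0],
    [0,0,0],
  ],
  hand=125,
)

```text
t: 4.52
ee_pos: [579.3, 254.6, 106.0]
orientation: [-1.555, 0.262, -0.262]
ft_force: [-0.2, -0.8, -0.4]
width: 51.3
```

```bash
python3 -c "
from st import *
p,M=state()
crop('scene',(370,190,70,70),'scene5')
"
```

```text
t 4.52 q [0.395 0.545 1.672 0.    0.925 0.729] p [579.289 254.607 105.979] w 51.3 F [-0.201 -0.81  -0.411] M [-0.094  0.069 -0.039]
[[ 0.945  0.     0.328]
 [-0.328  0.     0.945]
 [ 0.    -1.     0.   ]]
```

View pics/scene5.png

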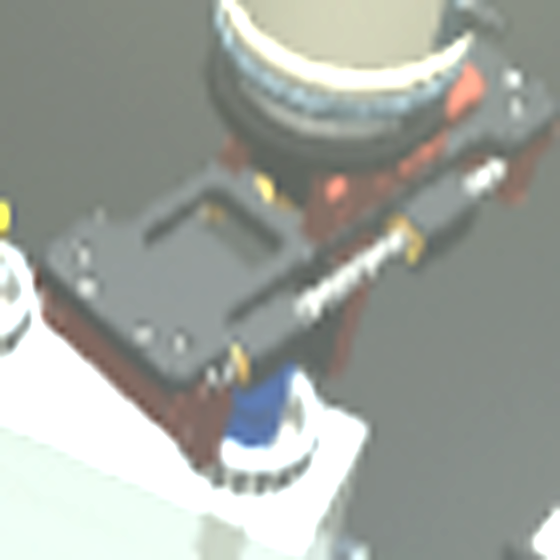

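Call:
carry_out(
  delta_pos=[
    [0,0,0],
    [0,0,0],
    [0,0,0],
    [0,0,0],
    [0,0,0],
    [0,0,0],
  ],
  rotation=[
    [0,0,0],
    [0,0,0],
    [0,0,0],
    [0,0,0],
    [0,0,0],
    [0,0,0],
  ],
  hand=255,
)

```text
t: 5.07
ee_pos: [579.0, 254.5, 105.6]
orientation: [-1.555, 0.262, -0.262]
ft_force: [0.7, -0.3, 0.5]
width: 21.7
```

```bash
python3 -c "
from st import *
p,M=state()
"
```

```text
t 5.07 q [0.395 0.546 1.672 0.    0.925 0.729] p [579.039 254.546 105.649] w 21.7 F [ 0.717 -0.341  0.502] M [-0.012  0.188  0.023]
[[ 0.945 -0.     0.328]
 [-0.328 -0.     0.945]
 [-0.    -1.    -0.   ]]
```

The fingers closed to 21.7 mm, onto the head and above the ring. So the real finger ends sit about 20 mm higher than the reported TCP, as the pictures showed. I open and go lower.

Call:
carry_out(
  delta_pos=[
    [0,0,0],
    [0,0,0],
    [0,0,0],
    [0,0,0],
    [0,0,0],
    [0,0,0],
    [0,0,0],
    [0,0,0],
    [0,0.5,0],
    [0,1,0],
    [0,1.6,0],
    [0,1.6,0],
  ],
  rotation=[
    [0,0,0],
    [0,0,0],
    [0,0,0],
    [0,0,0],
    [0,0,0],
    [0,0,0],
    [0,0,0],
    [0,0,0],
    [0,0,0],
    [0,0,0],
    [0,0,0],
    [0,0,0],
  ],
  hand=0,
)

```text
t: 6.07
ee_pos: [578.2, 254.1, 88.0]
orientation: [-1.556, 0.264, -0.261]
ft_force: [0.6, -0.0, 0.2]
width: 87.5
```

```bash
python3 -c "
from st import *
p,M=state()
crop('scene',(370,190,70,70),'scene6')
"
```

```text
t 6.07 q [ 0.395  0.569  1.68  -0.     0.895  0.729] p [578.187 254.145  88.037] w 87.5 F [ 0.562 -0.045  0.219] M [-0.091  0.162  0.041]
[[ 0.945 -0.002  0.328]
 [-0.328 -0.001  0.945]
 [-0.002 -1.    -0.002]]
```

View pics/scene6.png

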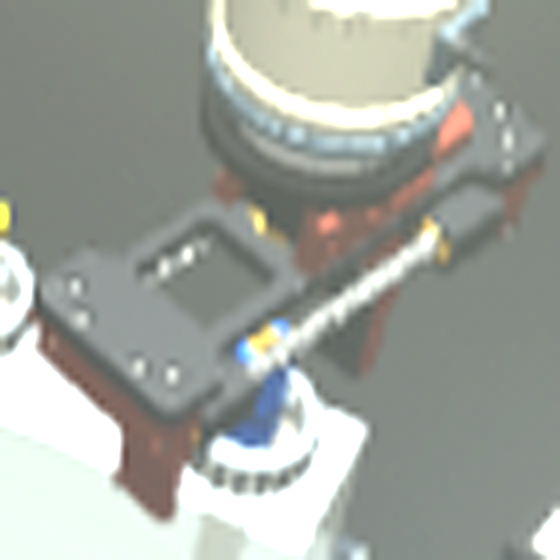

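Call:
carry_out(
  delta_pos=[
    [0,0,0],
    [0,0,0],
    [0,0,0],
    [0,0,0],
    [0,0,0],
    [0,0,0],
    [0,0,0],
    [0,0,0],
    [0,0,0],
    [0,0,0],
  ],
  rotation=[
    [0,0,0],
    [0,0,0],
    [0,0,0],
    [0,0,0],
    [0,0,0],
    [0,0,0],
    [0,0,0],
    [0,0,0],
    [0,0,0],
    [0,0,0],
  ],
  hand=255,
)

```text
t: 6.95
ee_pos: [577.5, 254.8, 89.7]
orientation: [-1.555, 0.265, -0.26]
ft_force: [-5.6, 1.3, 3.6]
width: 47.0
```

```bash
python3 -c "
from st import *
p,M=state()
"
```

```text
t 6.95 q [0.396 0.566 1.68  0.002 0.898 0.729] p [577.483 254.847  89.731] w 47.0 F [-5.576  1.314  3.61 ] M [ 0.341  1.226 -0.056]
[[ 0.945 -0.003  0.328]
 [-0.328  0.     0.945]
 [-0.003 -1.    -0.001]]
```

Call:
carry_out(
  delta_pos=[
    [-0.1,0,0],
    [-0.1,0,0],
    [-0.1,0,0],
    [-0.1,0,0],
    [-0.1,0,0],
    [-0.1,0,0],
    [-0.1,0,0],
    [-0.1,0,0],
    [-0.1,0,0],
  ],
  rotation=[
    [0,-0.05,0],
    [0,-0.15,0],
    [0,-0.25,0],
    [0,-0.35,0],
    [0,-0.45,0],
    [0,-0.55,0],
    [0,-0.65,0],
    [0,-0.75,0],
    [0,-0.75,0],
  ],
)

```text
t: 7.7
ee_pos: [577.7, 254.9, 89.8]
orientation: [-1.546, -0.328, 0.33]
ft_force: [-2.2, -0.1, 1.4]
width: 47.2
```

```bash
python3 -c "
from st import *
p,M=state()
"
```

```text
t 7.7 q [ 0.397  0.566  1.681  0.     0.896 -0.023] p [577.66  254.905  89.78 ] w 47.2 F [-2.181 -0.05   1.363] M [-0.038  0.609  0.07 ]
[[ 0.913 -0.001 -0.407]
 [ 0.407 -0.     0.913]
 [-0.001 -1.     0.   ]]
```

Call:
carry_out(
  delta_pos=[
    [0,0,0],
    [0,0,0],
    [0,0,0],
    [0,0,0],
    [0,0,0],
    [0,0,0],
    [0,0,0],
    [0,0,0],
    [0,0,0],
    [0,0,0],
  ],
  rotation=[
    [0,-0.1,0],
    [0,-0.2,0],
    [0,-0.3,0],
    [0,-0.4,0],
    [0,-0.5,0],
    [0,-0.58,0],
    [0,-0.65,0],
    [0,-0.7,0],
    [0,-0.74,0],
    [0,-0.74,0],
  ],
)

```text
t: 8.53
ee_pos: [577.6, 255.1, 89.7]
orientation: [-1.377, -0.895, 0.896]
ft_force: [-2.7, 2.3, 1.5]
width: 47.1
```

```bash
python3 -c "
from st import *
p,M=state()
crop('top',(205,170,90,60),'top7',k=7,al=1.)
crop('scene',(340,190,100,70),'scene7',k=7)
"
```

```text
t 8.53 q [ 0.396  0.566  1.681  0.002  0.896 -0.757] p [577.636 255.086  89.677] w 47.1 F [-2.732  2.328  1.481] M [ 0.201  0.589 -0.978]
[[ 0.407 -0.001 -0.914]
 [ 0.914  0.001  0.407]
 [ 0.    -1.     0.002]]
```

View pics/top7.png

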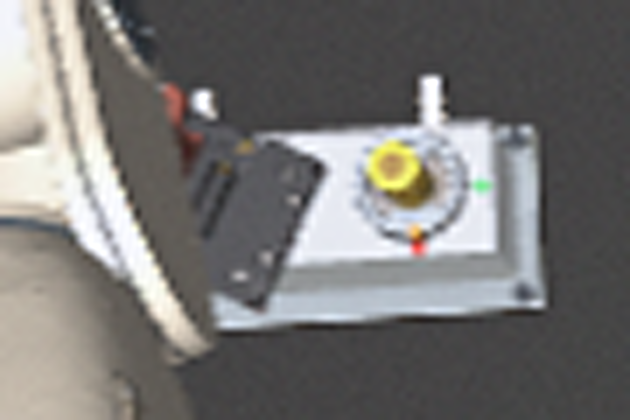

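View pics/scene7.png

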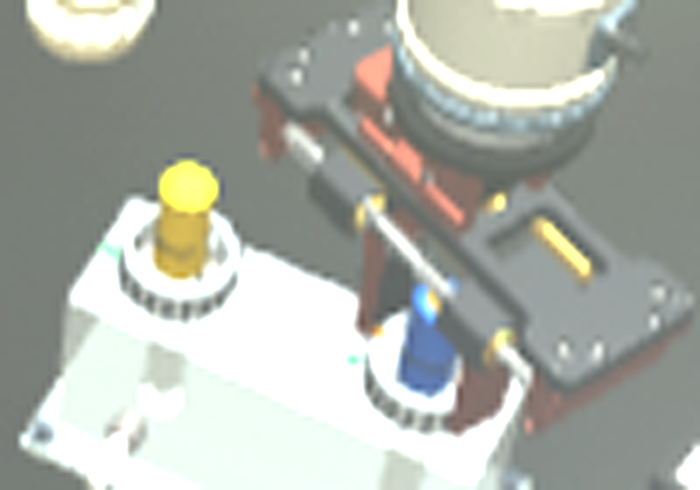

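```bash
python3 -c "
from st import *
L=[json.loads(l) for l in open('log.jsonl')]
L.append([[1.252001,.42383510,1.63066958,0,1.0886,-.019],[184.368,596.574,197.413],[-1.3371388,-.98466423,.98672843]])
A=[];b=[]
for q,p,o in L:
  r=np.hypot(p[0],p[1]); a,c=q[1],q[1]+q[2]
  A.append([1,0,np.sin(a),np.sin(c),np.cos(c)]);b.append(r)
  A.append([0,1,np.cos(a),np.cos(c),-np.sin(c)]);b.append(p[2])
A=np.array(A);b=np.array(b)
for cols in ([0,1,2,3],[0,1,2,3,4],[1,2,3]):
  s,res,rk,sv=np.linalg.lstsq(A[:,cols],b,rcond=None); print(cols,s,np.abs(A[:,cols]@s-b).max(),sv)
"
```

```text
[0, 1, 2, 3] [ 17.065  12.08  447.564 479.772] 1.447192819471752 [5.192 4.994 0.273 0.183]
[0, 1, 2, 3, 4] [  0.117 -20.501 560.326 485.     76.011] 0.5775093392178405 [6.239 5.092 0.278 0.273 0.016]
[1, 2, 3] [  5.236 462.607 491.455] 2.5657165027877227 [5.182 3.478 0.212]
```

Call:
carry_out(
  delta_pos=[
    [0,0,0],
    [0,0,0],
    [0,0,0],
    [0,0,0],
    [0,0,0],
    [0,0,0],
    [0,0,0],
    [0,-0.5,0],
    [0,-1,0],
    [0,-1.5,0],
    [0,-2,0],
    [0,-2,0],
  ],
  rotation=[
    [0,0,0],
    [0,0,0],
    [0,0,0],
    [0,0,0],
    [0,0,0],
    [0,0,0],
    [0,0,0],
    [0,0,0],
    [0,0,0],
    [0,0,0],
    [0,0,0],
    [0,0,0],
  ],
  hand=0,
)

```text
t: 9.63
ee_pos: [579.1, 255.2, 111.3]
orientation: [-1.378, -0.9, 0.897]
ft_force: [-0.2, 0.7, 0.4]
width: 87.8
```

```bash
cat >> st.py <<'E'
def tiltM(az,tilt): # tool y tilted outward by tilt along azimuth az; x = az+90
    x=np.array([-np.sin(az),np.cos(az),0]);y=np.array([np.sin(tilt)*np.cos(az),np.sin(tilt)*np.sin(az),-np.cos(tilt)])
    return np.stack([x,y,np.cross(x,y)],1)
E
python3 -c "
from st import *
p,M=state(); TM=tiltM(1.155-np.pi/2,-.26); print(TM)
delta(p,M,np.array([577.6,255,145])+34*TM[:,1],TM)"
```

```text
t 9.63 q [ 0.396  0.537  1.67  -0.     0.932 -0.76 ] p [579.091 255.225 111.3  ] w 87.8 F [-0.155  0.683  0.404] M [ 0.024 -0.045 -0.014]
[[ 0.403  0.002 -0.915]
 [ 0.915  0.001  0.403]
 [ 0.002 -1.    -0.002]]
[[ 0.404 -0.235 -0.884]
 [ 0.915  0.104  0.39 ]
 [ 0.    -0.966  0.257]]
dpos cm [-0.08  -0.086  1.001] rot [0.262 0.001 0.001]
```

Call:
carry_out(
  delta_pos=[
    [-0.1,0,0.3],
    [-0.1,0,0.6],
    [-0.1,-0.1,0.9],
    [-0.1,-0.1,1.0],
    [-0.1,-0.1,1.0],
    [-0.1,-0.1,1.0],
  ],
  rotation=[
    [0.07,0,0],
    [0.14,0,0],
    [0.21,0,0],
    [0.26,0,0],
    [0.26,0,0],
    [0.26,0,0],
  ],
)

```text
t: 10.13
ee_pos: [569.1, 257.5, 110.3]
orientation: [-1.155, -0.752, 0.978]
ft_force: [-0.5, -0.6, -1.2]
width: 88.4
```

```bash
python3 -c "
from st import *
p,M=state()
crop('scene',(340,180,100,80),'scene8',k=7)
"
```

```text
t 10.13 q [ 0.314  0.621  1.548  0.186  1.174 -0.93 ] p [569.057 257.499 110.298] w 88.4 F [-0.544 -0.62  -1.25 ] M [-0.077 -0.064  0.013]
[[ 0.404 -0.234 -0.884]
 [ 0.915  0.103  0.391]
 [-0.    -0.967  0.256]]
```

View pics/scene8.png

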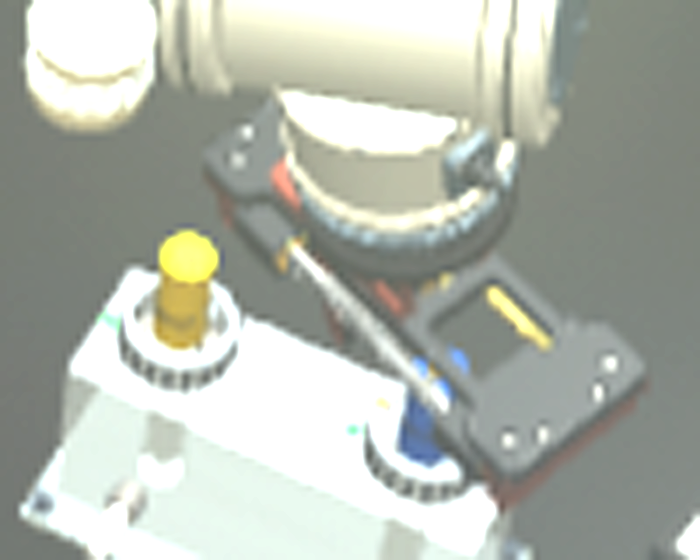

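Call:
carry_out(
  delta_pos=[
    [0,0,0],
    [0,0,0],
    [0,0,0],
    [0,0,0],
    [0,0,0],
    [0,0,0],
    [0,0,0],
    [0,0,0],
    [0,0,0],
    [0,0,0],
    [0,0,0],
    [0,0,0],
  ],
  rotation=[
    [0,0,0],
    [0,0,0],
    [0,0,0],
    [0,0,0],
    [0,0,0],
    [0,0,0],
    [0,0,0],
    [0,0,0],
    [0,0,0],
    [0,0,0],
    [0,0,0],
    [0,0,0],
  ],
  hand=255,
)

```text
t: 11.18
ee_pos: [568.8, 258.0, 110.7]
orientation: [-1.153, -0.752, 0.978]
ft_force: [-0.2, 0.6, -0.4]
width: 21.4
```

```bash
python3 -c "
from st import *
p,M=state(); print(M.T@[0,0,.1*10])
crop('scene',(340,180,100,80),'scene9',k=7)
"
```

```text
t 11.18 q [ 0.315  0.621  1.548  0.187  1.175 -0.931] p [568.762 258.027 110.725] w 21.4 F [-0.157  0.616 -0.445] M [ 0.034 -0.15  -0.024]
[[ 0.403 -0.235 -0.884]
 [ 0.915  0.104  0.39 ]
 [ 0.    -0.966  0.257]]
[ 0.    -0.966  0.257]
```

View pics/scene9.png

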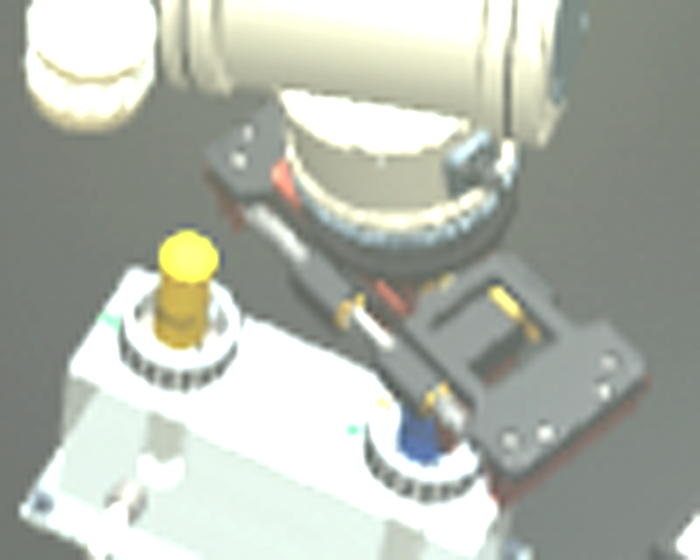

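Call:
carry_out(
  delta_pos=[
    [0,-0.48,0.13],
    [0,-0.97,0.26],
    [0,-1.45,0.39],
    [0,-1.93,0.51],
    [0,-1.93,0.51],
  ],
  rotation=[
    [0,0,0],
    [0,0,0],
    [0,0,0],
    [0,0,0],
    [0,0,0],
  ],
)

```text
t: 11.65
ee_pos: [569.5, 258.3, 132.2]
orientation: [-1.154, -0.754, 0.977]
ft_force: [-0.2, 0.2, -0.6]
width: 21.8
```

```bash
python3 -c "
from st import *
p,M=state()
crop('scene',(340,180,100,80),'scene10',k=7)
"
```

```text
t 11.65 q [ 0.315  0.595  1.537  0.184  1.209 -0.924] p [569.522 258.254 132.218] w 21.8 F [-0.239  0.194 -0.577] M [-0.074 -0.121  0.016]
[[ 0.403 -0.233 -0.885]
 [ 0.915  0.104  0.389]
 [ 0.001 -0.967  0.255]]
```

View pics/scene10.png

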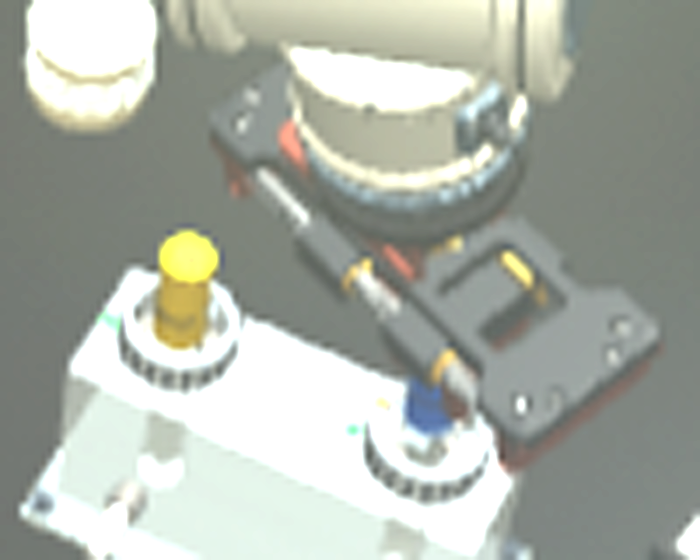

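The picture shows the sensor has risen with the gripper: the blue head is higher at crop (430,405) and the ring stays with its orange mark near the green dot. I continue straight up.

Call:
carry_out(
  delta_pos=[
    [0,-1.45,0.38],
    [0,-2.9,0.77],
    [0,-4.35,1.15],
    [0,-5.8,1.53],
    [0,-7.25,1.92],
    [0,-8.7,2.3],
    [0,-10.15,2.68],
    [0,-11.6,3.07],
    [0,-13,3.44],
    [0,-14.5,3.84],
    [0,-14.5,3.84],
  ],
  rotation=[
    [0,0,0],
    [0,0,0],
    [0,0,0],
    [0,0,0],
    [0,0,0],
    [0,0,0],
    [0,0,0],
    [0,0,0],
    [0,0,0],
    [0,0,0],
    [0,0,0],
  ],
)

```text
t: 12.62
ee_pos: [570.2, 258.4, 283.7]
orientation: [-1.154, -0.757, 0.975]
ft_force: [0.1, 0.2, -0.4]
width: 21.4
```

```bash
python3 -c "
from st import *
p,M=state()
az=-.195;a=np.array([-np.sin(np.radians(40))*np.cos(-.195),-np.sin(np.radians(40))*np.sin(-.195),np.cos(np.radians(40))]);print(a)
# grasp: reported TCP relative to tip, at seat tip=(577.6,255,22), TCP=(568.8,258.0,110.7)
M0=tiltM(1.155-np.pi/2,-.26)
rel=M0.T@(np.array([577.6,255,22])-np.array([568.8,258.0,110.7])); zt=M0.T@[0,0,1]; print('tip in tool',rel,'axis in tool',zt)
lens=np.array([560.3,-179.8,120])
TM=tiltM(az,np.radians(40)-.26); print(TM@zt)
for d in (40,90,160):
  tip=lens+d*a; print(d,'tip',tip,'TCP',tip-TM@rel)
  delta(p,M,tip-TM@rel,TM)
tipnow=p+M@rel; print('tip now',tipnow)
crop('scene',(340,140,100,120),'scene11',k=5); crop('top',(200,100,120,120),'top11',k=5,al=1)
"
```

```text
t 12.62 q [ 0.315  0.445  1.417  0.173  1.472 -0.876] p [570.186 258.407 283.749] w 21.4 F [ 0.107  0.187 -0.353] M [-0.065 -0.115  0.002]
[[ 0.403 -0.231 -0.886]
 [ 0.915  0.105  0.389]
 [ 0.003 -0.967  0.254]]
[-0.631  0.125  0.766]
tip in tool [  0.81   83.338 -31.754] axis in tool [ 0.    -0.966  0.257]
[-0.631  0.125  0.766]
40 tip [ 535.076 -174.818  150.642] TCP [ 472.024 -163.19   212.636]
dpos cm [-42.564   4.71   -9.512] rot [-0.691 -0.224 -0.017]
90 tip [ 503.546 -168.59   188.944] TCP [ 440.493 -156.963  250.939]
dpos cm [-43.252   1.798  -5.505] rot [-0.691 -0.224 -0.017]
160 tip [ 459.403 -159.872  242.567] TCP [ 396.351 -148.244  304.562]
dpos cm [-44.215  -2.278   0.103] rot [-0.691 -0.224 -0.017]
tip now [579.395 255.562 195.085]
```

View pics/scene11.png

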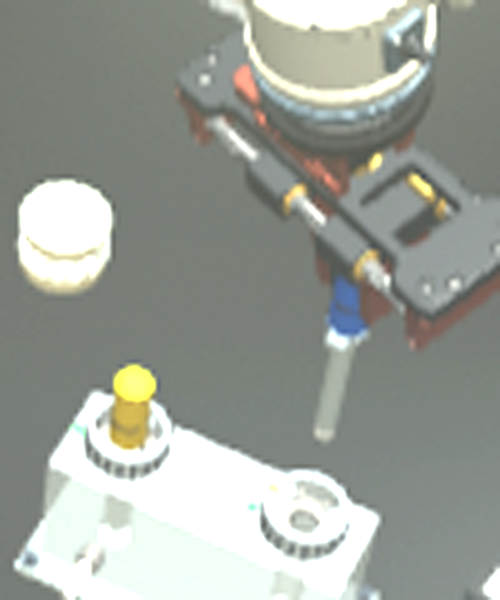

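View pics/top11.png

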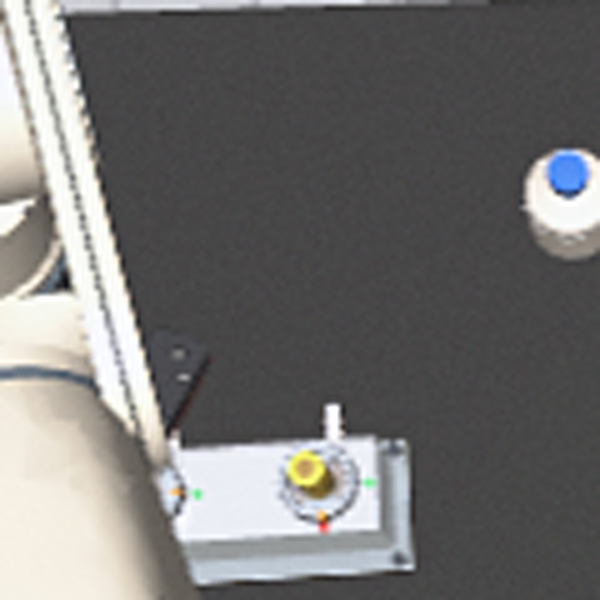

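```bash
python3 -c "
from st import *
for X in [(579.4,255.6,195),(579.4,255.6,285),(577.6,255,195)]: print((proj('scene',X)-[340,140])*5)"
```

```text
[323.979 428.347]
[349.896 321.009]
[324.416 425.568]
```

Call:
carry_out(
  delta_pos=[
    [-2,0,-0.2],
    [-5,0,-0.5],
    [-9,0.2,-1],
    [-13,0.4,-1.5],
    [-17,0.6,-2],
    [-21,0.8,-2.5],
    [-25,1,-3],
    [-29,1.2,-3.6],
    [-33,1.4,-4.1],
    [-37,1.6,-4.7],
    [-40.5,1.7,-5.2],
    [-43.2,1.8,-5.5],
  ],
  rotation=[
    [-0.04,-0.01,0],
    [-0.12,-0.04,0],
    [-0.2,-0.07,0],
    [-0.28,-0.09,0],
    [-0.36,-0.12,0],
    [-0.44,-0.14,0],
    [-0.5,-0.16,0],
    [-0.56,-0.18,0],
    [-0.62,-0.2,0],
    [-0.66,-0.21,0],
    [-0.69,-0.224,-0.017],
    [-0.69,-0.224,-0.017],
  ],
)

```text
t: 13.72
ee_pos: [436.6, -157.4, 247.5]
orientation: [-1.634, -1.343, 0.862]
ft_force: [1.3, -0.3, -1.3]
width: 21.1
```

```bash
cat >> st.py <<'E'
A40=np.array([-.631,.125,.766]);A40/=np.linalg.norm(A40)
LENS=np.array([560.3,-179.8,120]);REL=np.array([.81,83.3,-31.8]);ZT=np.array([0,-.966,.257])
def rep(p,M):
    tip=p+M@REL; d=tip-LENS; print("tip",tip,"along",d@A40,"cross",d-(d@A40)*A40,"ang",np.arccos(np.clip((M@ZT)@A40,-1,1)))
def goto(p,M,d):
    TM=tiltM(-.195,np.radians(40)-.26); delta(p,M,LENS+d*A40-TM@REL,TM)
E
python3 -c "
from st import *
p,M=state(); rep(p,M); goto(p,M,90); goto(p,M,40)"
```

```text
t 13.72 q [-0.446 -0.078  2.208  0.183  0.6   -1.952] p [ 436.617 -157.379  247.536] w 21.1 F [ 1.326 -0.271 -1.259] M [0.062 0.249 0.015]
[[ 0.193  0.41  -0.891]
 [ 0.981 -0.082  0.174]
 [-0.002 -0.908 -0.419]]
tip [ 499.3   -168.996  185.193] along 89.75471301971996 cross [-4.38  -0.412 -3.541] ang 0.028972793796398805
dpos cm [ 0.118 -0.149 -0.473] rot [-0.006  0.002 -0.001]
dpos cm [ 0.121  4.675 -1.79 ] rot [-0.006  0.002 -0.001]
```

Call:
carry_out(
  delta_pos=[
    [0.1,-0.1,-0.4],
    [0.1,-0.1,-0.4],
    [0.1,-0.1,-0.4],
    [0.1,-0.1,-0.4],
  ],
  rotation=[
    [0,0,0],
    [0,0,0],
    [0,0,0],
    [0,0,0],
  ],
)

```text
t: 14.05
ee_pos: [442.6, -155.3, 251.2]
orientation: [-1.633, -1.343, 0.863]
ft_force: [0.1, 0.3, -1.2]
width: 21.6
```

```bash
python3 -c "
from st import *
p,M=state(); rep(p,M)
t=p+M@REL
for n in('scene','top'): print(n,proj(n,t),proj(n,t+M@ZT*86),proj(n,LENS))
crop('scene',(240,130,90,90),'scene12',k=6); crop('top',(335,150,90,90),'top12',k=6,al=1)
"
```

```text
t 14.05 q [-0.433 -0.075  2.195  0.172  0.608 -1.931] p [ 442.597 -155.325  251.159] w 21.6 F [ 0.124  0.269 -1.184] M [0.088 0.304 0.057]
[[ 0.192  0.41  -0.892]
 [ 0.981 -0.082  0.173]
 [-0.002 -0.908 -0.418]]
tip [ 505.259 -166.862  188.78 ] along 89.0097252315726 cross [1.109 1.815 0.617] ang 0.02910530626161443
scene [288.872 150.864] [301.055 125.568] [276.301 175.83 ]
top [365.638 215.021] [364.991 231.775] [366.85  199.999]
```

View pics/scene12.png

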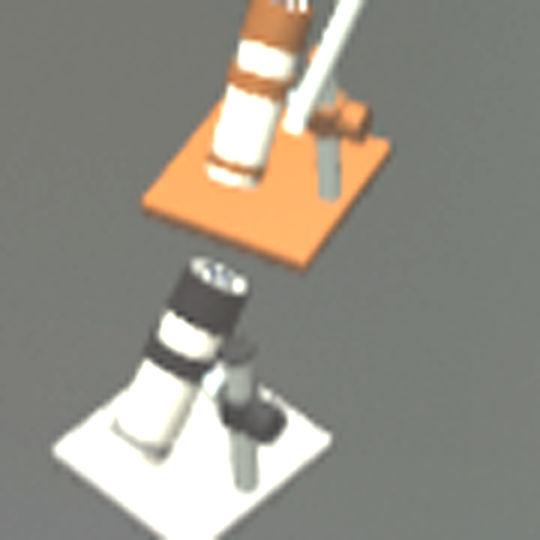

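View pics/top12.png

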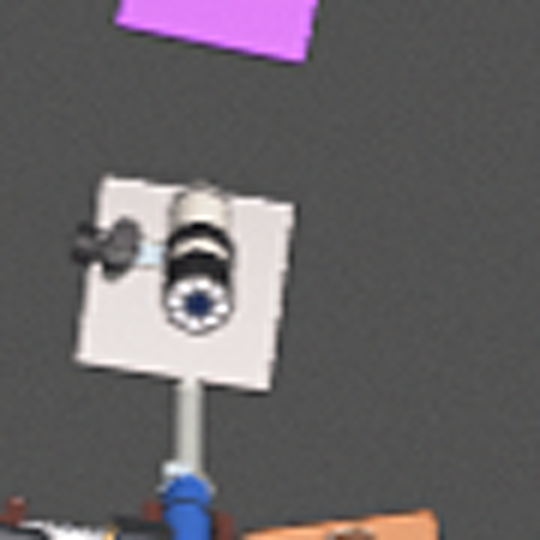

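```bash
python3 -c "
from st import *
o=ctrl.get_obs();p=o['ee_pos'];M=R.from_rotvec(o['orientation']).as_matrix();goto(p,M,55);goto(p,M,40)"
```

```text
dpos cm [-0.24   3.341 -0.718] rot [-0.006  0.004 -0.   ]
dpos cm [-0.241  4.787 -1.113] rot [-0.006  0.004 -0.   ]
```

Call:
carry_out(
  delta_pos=[
    [-0.1,1,-0.2],
    [-0.2,2,-0.4],
    [-0.2,3,-0.6],
    [-0.2,3.3,-0.7],
    [-0.2,3.3,-0.7],
    [-0.2,3.3,-0.7],
    [-0.2,3.3,-0.7],
  ],
  rotation=[
    [0,0,0],
    [0,0,0],
    [0,0,0],
    [0,0,0],
    [0,0,0],
    [0,0,0],
    [0,0,0],
  ],
)

```text
t: 14.73
ee_pos: [462.0, -162.2, 224.9]
orientation: [-1.635, -1.343, 0.862]
ft_force: [-0.7, 0.2, -1.7]
width: 21.7
```

```bash
python3 -c "
from st import *
p,M=state(); rep(p,M); goto(p,M,40)
t=p+M@REL
for n in('scene','top'): print(n,proj(n,t),proj(n,t+M@ZT*86),proj(n,LENS))
crop('scene',(260,135,60,60),'scene13',k=9); crop('top',(340,180,60,60),'top13',k=9,al=1)
"
```

```text
t 14.73 q [-0.427  0.007  2.191  0.189  0.529 -1.947] p [ 461.969 -162.235  224.881] w 21.7 F [-0.676  0.228 -1.716] M [0.066 0.271 0.019]
[[ 0.193  0.411 -0.891]
 [ 0.981 -0.083  0.174]
 [-0.002 -0.908 -0.419]]
tip [ 524.691 -173.88   162.582] along 55.81204201519273 cross [-0.401 -1.055 -0.159] ang 0.02882761875118837
dpos cm [ 0.104  1.537 -0.393] rot [-0.006  0.002 -0.002]
scene [283.751 159.918] [295.786 135.002] [276.301 175.83 ]
top [366.842 209.559] [366.255 225.534] [366.85  199.999]
```

View pics/scene13.png

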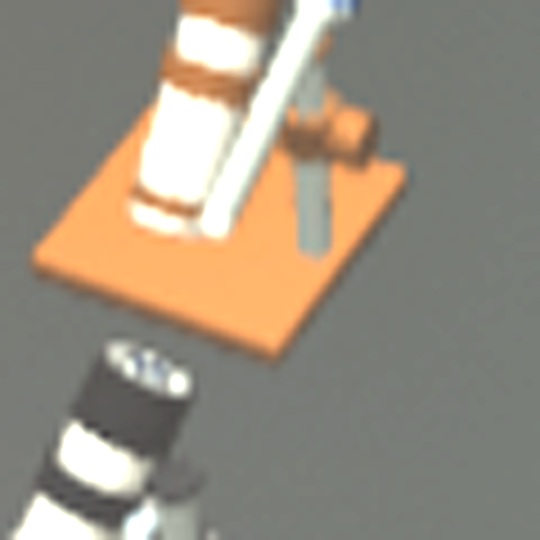

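View pics/top13.png

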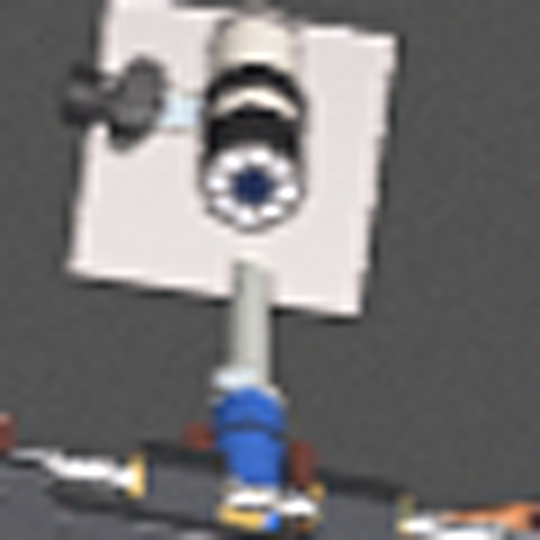

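The scene picture shows the tip at (283.9,160.0), where predicted, with the lens at (276.7,176.1). In the top picture the shaft lines up with the lens centre (both near column 368). I make the last 15 mm.

Call:
carry_out(
  delta_pos=[
    [0,0.5,-0.1],
    [0.1,1,-0.25],
    [0.1,1.4,-0.35],
    [0.1,1.5,-0.4],
    [0.1,1.5,-0.4],
    [0.1,1.5,-0.4],
    [0.1,1.5,-0.4],
    [0.1,1.5,-0.4],
  ],
  rotation=[
    [0,0,0],
    [0,0,0],
    [0,0,0],
    [0,0,0],
    [0,0,0],
    [0,0,0],
    [0,0,0],
    [0,0,0],
  ],
)

```text
t: 15.5
ee_pos: [471.9, -163.6, 212.9]
orientation: [-1.635, -1.342, 0.861]
ft_force: [-0.2, -0.4, -0.4]
width: 21.2
```

```bash
python3 -c "
from st import *
p,M=state(); rep(p,M); goto(p,M,40)
t=p+M@REL
for n in('scene','top'): print(n,proj(n,t),proj(n,t+M@ZT*86),proj(n,LENS))
crop('scene',(260,135,60,60),'scene14',k=9); crop('top',(340,180,60,60),'top14',k=9,al=1)
print(ctrl.get_obs()['ee_pos'])
"
```

```text
t 15.5 q [-0.418  0.045  2.186  0.193  0.494 -1.946] p [ 471.859 -163.564  212.864] w 21.2 F [-0.197 -0.382 -0.432] M [ 0.08   0.31  -0.042]
[[ 0.193  0.411 -0.891]
 [ 0.981 -0.083  0.175]
 [-0.002 -0.908 -0.419]]
tip [ 534.581 -175.255  150.574] along 40.20549067863057 cross [-0.356 -0.479 -0.215] ang 0.028814902134628204
dpos cm [0.041 0.029 0.008] rot [-0.005  0.001 -0.002]
scene [281.741 164.446] [293.718 139.688] [276.301 175.83 ]
top [366.749 206.837] [366.148 222.442] [366.85  199.999]
[ 471.872 -163.56   212.945]
```

View pics/scene14.png

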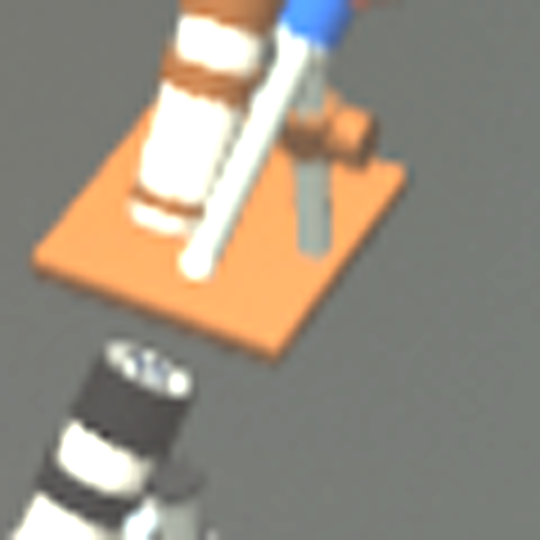

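View pics/top14.png

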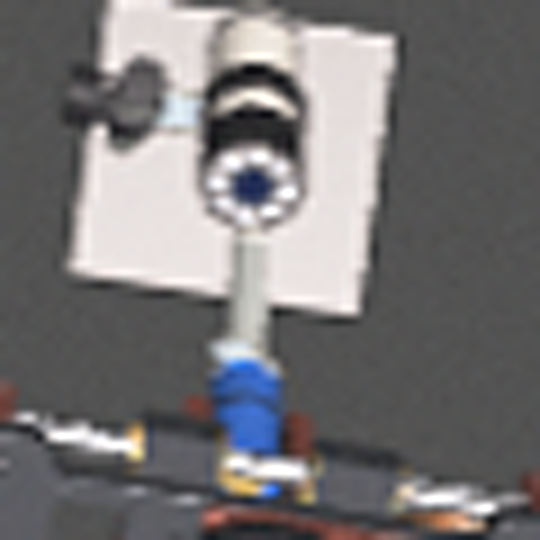

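```bash
python3 -c "
from st import *
p,M=state();print(ctrl.get_obs()['qvel'])
im=ctrl.get_image('scene');cv2.imwrite('pics/final.png',im[:,:,::-1])"
```

```text
t 15.6 q [-0.418  0.045  2.186  0.193  0.494 -1.946] p [ 471.872 -163.56   212.945] w 21.6 F [ 0.118 -0.713 -0.639] M [ 0.073  0.288 -0.002]
[[ 0.193  0.411 -0.891]
 [ 0.981 -0.083  0.175]
 [-0.002 -0.908 -0.419]]
[ 0.001  0.     0.002 -0.    -0.002 -0.   ]
```

View pics/final.png

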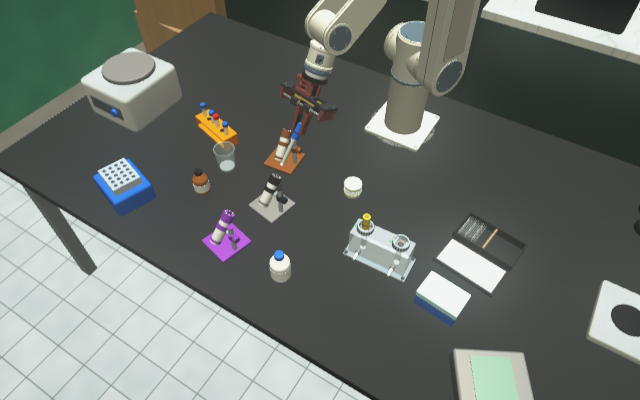

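The final picture shows the sensor in front of the grey camera (lens at (276,176)). The yellow sensor is still in its port at (367,222), the left port at (401,241) is empty, and all bystanders are where they started. Handing in.

```bash
python3 -c "
from workcell import ctrl
print(ctrl.close_job())"
```

```text
the job is handed in; nothing more can be done
None
```

I turned the blue sensor's ring (left port) counter-clockwise to its stop, drew the sensor straight up, and handed the job in with it held before the grey camera. The hand-in reports no verdict.

- **Ring:** the tool turned about 1.49 rad and met the stop (about 1 N m), with the orange mark by the green dot.
- **Final pose, by my own estimate:** the face is about 40 mm from the glass and under 1 mm off the optical axis. The lens position itself is only known to about 3 mm, because the two camera views differed by that much. My script printed an axis error of 0.029 rad, but most of that is rounding. In the pictures the shaft direction agreed with prediction to about 1.5°.
- **Holding:** finger opening is 21.6 mm on the 22 mm head, joint speeds are about zero, and the last time reading was 15.6 s of the 42 s allowed.
- **Surroundings:** in the last picture the yellow sensor stands in its port and no bystander has visibly moved.

**What disagreed:** the real finger ends sit about 20 mm short of the reported TCP. My first close for the ring therefore passed over it and gripped the still-locked head. I opened, went lower and gripped the ring properly. That first grip showed no side force above about 1 N.

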